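Put the marking-out tools back in their drawer tray

ROBOT

A 6-joint arm with a two-finger parallel gripper is mounted at the origin on a cart in front of the work surface, level with it; the furniture and walls round the work are solid. World frame = base frame: x ahead of the robot, y to its left, z up, the work surface at z = 0. Lengths are in m, angles in rad, forces in N, time in s.
With the tool pointing down it reaches from about 0.35 to 0.975 m from the base axis. Payload 4.9 kg.
Tool frame: the origin (TCP) lies at the very end of the fingers, on their centre line; the grasp point (between the pads) lies 19 mm behind it; z points along the fingers, y is the line along which they close (so a half turn about z gives the same grasp; the last joint's range is limited). The gripper opens to 85 mm and grips with 20 to 120 N. Pads are 22 mm wide; open, the fingers measure 114 mm over their backs; the gripper's body (76 mm by 85 mm) begins 54 mm behind the grasp point. The pads swing forward as they close: fully open they stand 13 mm farther back than shut.
Start: joints at [1.087, 0.053, 1.613, -0, 1.476, -0.119], TCP at [0.223, 0.584, 0.231] pointing down, gripper open.
Joint ranges: [-3.01, 3.01], [-1.01, 2.22], [0.06, 2.58], [-1.02, 4.17], [0.09, 2.62], [-3.14, 3.14]. Speed limits (rad/s): [2.57, 2.57, 3.14, 3.14, 3.14, 3.14].

INTERFACE

Orientations are given as a rotation vector (axis times angle).
In Python, from station import ctrl gives the robot as it stands. The module is installed in compiled form; this text tells all that it offers.
- The arm moves only by the tool jog_arm, never from a script. Its argument "steps" is a list of rows, each an object with "delta_rot": the turn, a rotation vector about the tool's x, y, z in degrees, a list of three; "linear": the shift along the tool's x, y, z in m, a list of three; "grip": the finger opening in m, from 0 to 0.0854. In form: [{"delta_rot": [rx, ry, rz], "linear": [x, y, z], "grip": grip}, ...]. A call has 1 to 10 rows; each row shifts and turns the commanded pose from where the row before left it, along the tool's axes as they then stand; what a row does not reach is not made up. A row lasts 1/10 s, in which the tool goes at most 50 mm and 8.59 degrees, less where a joint would pass 70% of its speed; a pose out of reach is approached as far as the arm can. A call with a gripper value outside its range is refused whole. The fingers move at their own pace and stop on an object; "newtons" is the grip in N (left out, the last holds). Time passes only in rows, so rows that do not move let the fingers close. It gives the time, the measured TCP pose, the force, the opening and the grip force at its end, in the units of the state.
- ctrl.get_obs(): the state, without advancing time (a new reading comes with each control period).
- ctrl.get_image(name): name is "scene" or "top" or "wrist"; returns (picture, depth): 384x512x3 uint8, red, green, blue; 384x512 float32, m along the optical axis (not along the pixel's ray), 0 where there is no reading.
- ctrl.camera_info(name): a dict with "camera_matrix" (3x3 intrinsics, pixels), "R" (3x3) and "t" (3): a world point X has camera coordinates R X + t; the wrist camera has in their place "T_tool_cam" (4x4, takes a point from camera to tool coordinates, whose origin is the TCP and whose axes are the flange's). Camera axes: x right, y down, z forward; pixel columns grow to the right and rows downward; lengths in m; the calibration is good to about 2 mm. A picture is of the moment at which its call begins: read the wrist's pose just before it. camera_info takes no time and is no camera call.
- ctrl.finish_job(): hands the job in; it is judged then, once.
The state is a dict: "t": time; "q": joint angles; "dq": joint speeds; "effort": joint torques, N m; "tool_pos": TCP position; "tool_rot": TCP orientation; "contact_force": force on the tool from outside, world axes, zero at the start; "wrist_torque": the same for the moment, N m; "opening": finger opening in m; "grip_force": force on a finger pad.
Only numpy, scipy, OpenCV 4.12 (cv2) and the standard library are available. Lean on these libraries where they do the work, as an engineer would, in place of code of your own. Each camera call takes 0.05 s, during which the arm holds its last target. There are 200 camera calls.

TASK

Put the marking-out tools back in the drawer tray: the try square, the centre punch and the boxy tape measure each fully down in its own fitting pocket, the tape standing on its edge as it does now. A black offcut has been left in the tape's pocket; it belongs in the open steel offcut tray. Lay the try square down rather than let it drop, and leave the thin scriber and the big flat tape measure on the bench where they lie.

Things in the scene. Friction and masses are not known exactly. Their poses are not given: they have to be found in the camera images.
- try_square: L-shaped try square lying flat, 78 (x) x 100 (y) x 10 mm, 0.14 kg; origin: centre of that rectangle, on the underside. Pale stock, 10 mm high, along x at y -50 to -34 mm; thin steel blade along y at x 22 to 38 mm, from the stock to y 50, 4 to 6 mm above the underside. Grasp the stock at (0, -42) mm, closing along y.
- punch: centre punch, a dark pointed steel rod lying down: 116 mm long (x), 13 mm thick, 11 mm high, 0.06 kg; origin at its middle, on the underside. The scriber is as long but much thinner.
- tape_small: boxy black tape measure standing on its edge, 34 (x) x 68 (y) x 58 (z) mm, 0.16 kg; origin at the centre of its underside. Grasp across the 34 mm flanks. (The other tape lies flat and has a tail.)
- dark_bar: black steel offcut, a plain bar 30 (x) x 62 (y) x 14 mm, 0.2 kg; origin at the centre of its underside. It starts on the floor of the tape's pocket, its y roughly along the insert's y.
- steel_tray: open steel tray for offcuts, 120 (x) x 160 (y) x 33 mm, walls and floor 3 mm, fixed; origin at the centre of its underside. Another, bright offcut (14 x 100 x 10 mm, loose) already lies in it along y, within x -55 to -33 mm; the rest of its floor is free.
- insert_square: dark insert with pale pocket floor, 100 (x) x 140 (y) x 18 mm, fixed in a 2 x 2 drawer tray; origin under its centre, 3 mm over the bench. Pocket floor 6 mm, rim 18 mm above origin. L pocket for the try square (axes as the insert's, origin over (0, 10) mm): x -46 to 46, y -47 to 6 (stock); x 15 to 46, y to 67 (blade). Finger hollow to the same floor: x -20 to 20, y -67 to 6.
- insert_punch: dark insert with pale pocket floor, 100 (x) x 140 (y) x 18 mm, fixed in a 2 x 2 drawer tray; origin under its centre, 3 mm over the bench. Pocket floor 6 mm, rim 18 mm above origin. Centred slot for the punch, lying along y, either way round: 29 (x) x 132 (y) mm. Finger hollow to the same floor across its middle: x -46 to 46, y -20 to 20.
- insert_tape: dark insert with pale pocket floor, 100 (x) x 140 (y) x 18 mm, fixed in a 2 x 2 drawer tray; origin under its centre, 3 mm over the bench. Pocket floor 6 mm, rim 18 mm above origin. Centred pocket for the boxy tape, its y along the insert's y, either way round: 50 (x) x 84 (y) mm. Finger hollow to the same floor: x -46 to 46, y -20 to 20. The fourth insert, already full, is not listed.
- scriber: scriber, a thin pale steel needle 115 (x) x 8 x 7 mm lying on the bench, to be left alone; origin at its middle, on the underside.
- tape_measure: larger black and red tape measure lying flat with a dark tail, 48 (x) x 109 (y, with tail) x 27 mm, to be left alone; origin at the centre of that rectangle, on the underside.
There are look-alikes about, which are no part of the job. Leave any brown look-alike of the tape_small alone.

How it is judged:
At the end, for the whole second after the job is handed in: Try square, punch and boxy tape lie flat on the floors of their own pockets, within 11 mm (punch 14 mm, however rolled) and 0.25 rad of their seats. The offcut lies in the steel tray, below its rim. All released, at rest. Scriber and flat tape within 15 mm of where they lay (x of try_square in the frame of insert_square between -0.011 and 0.011 m and y of try_square in the frame of insert_square between -0.001 and 0.021 m and z of try_square in the frame of insert_square between 0.003 and 0.01 m and angle between the y axis of try_square and the y axis of insert_square, either way round below 0.25 rad and angle between each of try_square, tape_small's own z axis and vertical below 0.1 rad and x of punch in the frame of insert_punch between -0.014 and 0.014 m and y of punch in the frame of insert_punch between -0.014 and 0.014 m and z of punch in the frame of insert_punch between 0.003 and 0.0175 m and angle between the x axis of punch and the y axis of insert_punch, either way round below 0.25 rad and angle between punch's own x axis and vertical between 1.5108 and 1.6308 rad and x of tape_small in the frame of insert_tape between -0.011 and 0.011 m and y of tape_small in the frame of insert_tape between -0.011 and 0.011 m and z of tape_small in the frame of insert_tape between 0.003 and 0.01 m and angle between the y axis of tape_small and the y axis of insert_tape, either way round below 0.25 rad and x of dark_bar in the frame of steel_tray between -0.05 and 0.05 m and y of dark_bar in the frame of steel_tray between -0.07 and 0.07 m and z of dark_bar in the frame of steel_tray between -0.002 and 0.024 m and linear speed of each of try_square, punch, tape_small, dark_bar below 0.02 m/s and contact force between the fingers and try_square below 0.1 N and contact force between the fingers and punch below 0.1 N and contact force between the fingers and tape_small below 0.1 N and contact force between the fingers and dark_bar below 0.1 N and distance of each of scriber, tape_measure from where it was at the start of the episode below 0.015 m); the robot touches nothing.
It fails at once if the try square is dropped (falls free of the fingers faster than 0.6 m/s, some 20 mm) (contact force between the fingers and try_square below 0.05 N and linear speed of try_square above 0.6 m/s).
It fails at once if the scriber or the flat tape measure is moved by more than 15 mm (distance of any of scriber, tape_measure from where it was at the start of the episode above 0.015 m).
It also fails if it takes over 99 s, if anything falls off the work surface, if the arm or the gripper's body presses on something with over 40 N, if the wrist force passes 120 N, or if a joint passes its speed limit or range.

## Working session

There is one attempt and no reset: what is moved stays moved. The work goes in short steps, Python scripts to look and compute and a tool call to move; the robot and the scene stay as the last step left them, time stands still between calls to the robot, and variables do not carry over. Pictures are saved under pics/ and viewed, at most 14 in all, crops included, and the job is handed in when it is done.

Besides the shell and the picture viewer there is one more tool, called after ">>>" as name([rows], argument=value, ...), one row to a line, values as JSON. jog_arm: Moves the arm, as the interface text tells. Its arguments: {"type":"object","properties":{"steps":{"type":"array"},"newtons":{"type":"number"}},"required":["steps"]}

```bash
mkdir -p pics; python3 - <<'E'
from station import ctrl
import cv2,numpy as np
np.set_printoptions(precision=4,suppress=True)
o=ctrl.get_obs();print(o)
for n in ["top","scene","wrist"]:
    im,d=ctrl.get_image(n);cv2.imwrite(f"pics/{n}0.png",im[:,:,::-1]);np.save(f"pics/{n}0d.npy",d);print(n,ctrl.camera_info(n))
E
```

```text
{'t': 0.0, 'q': array([ 1.087 ,  0.0534,  1.6143, -0.    ,  1.476 , -0.119 ]), 'dq': array([ 0.0008,  0.0006, -0.0007,  0.0008,  0.001 ,  0.0002]), 'effort': array([ -0.0036, -39.3681, -37.0177,  -0.0004,   0.0072,   0.    ]), 'tool_pos': array([0.2227, 0.5833, 0.23  ]), 'tool_rot': array([-0.5697, -3.0889,  0.0031]), 'contact_force': array([-0.5954, -0.6804, -0.0536]), 'wrist_torque': array([ 0.0044, -0.0303, -0.0557]), 'grip_force': 0.0, 'opening': 0.08530682887583169}
top {'camera_matrix': array([[431.8373,   0.    , 257.2277],
       [  0.    , 431.8373, 192.3788],
       [  0.    ,   0.    ,   1.    ]]), 'R': array([[-0.0047, -0.9999,  0.0093],
       [-0.9931,  0.0036, -0.1169],
       [ 0.1169, -0.0098, -0.9931]]), 't': array([-0.0155,  0.5031,  1.1921])}
scene {'camera_matrix': array([[388.4528,   0.    , 252.5516],
       [  0.    , 388.4528, 193.9268],
       [  0.    ,   0.    ,   1.    ]]), 'R': array([[ 0.7672, -0.6412,  0.0126],
       [-0.2804, -0.3531, -0.8926],
       [ 0.5768,  0.6813, -0.4507]]), 't': array([-0.3912,  0.1701,  0.7789])}
wrist {'camera_matrix': array([[316.8349,   0.    , 259.8848],
       [  0.    , 316.8349, 193.0832],
       [  0.    ,   0.    ,   1.    ]]), 'T_tool_cam': array([[-0.    , -0.959 , -0.2836,  0.0715],
       [ 1.    , -0.    ,  0.0001,  0.0003],
       [-0.0001, -0.2836,  0.959 , -0.1433],
       [ 0.    ,  0.    ,  0.    ,  1.    ]])}
```

View pics/top0.png

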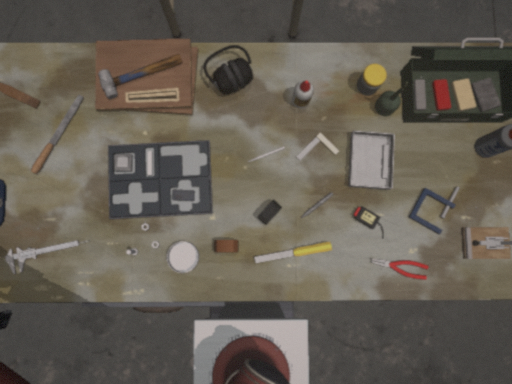

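View pics/scene0.png

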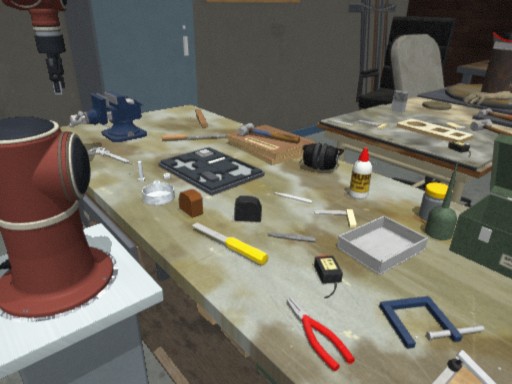

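```bash
python3 - <<'E'
import cv2
im=cv2.imread("pics/top0.png")
a=cv2.resize(im[130:230,95:235],None,fx=5,fy=5,interpolation=2)
b=cv2.resize(im[120:240,235:400],None,fx=4.8,fy=4.8,interpolation=2)
cv2.imwrite("pics/c1.png",a);cv2.imwrite("pics/c2.png",b)
E
```

```text
(no output)
```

View pics/c1.png

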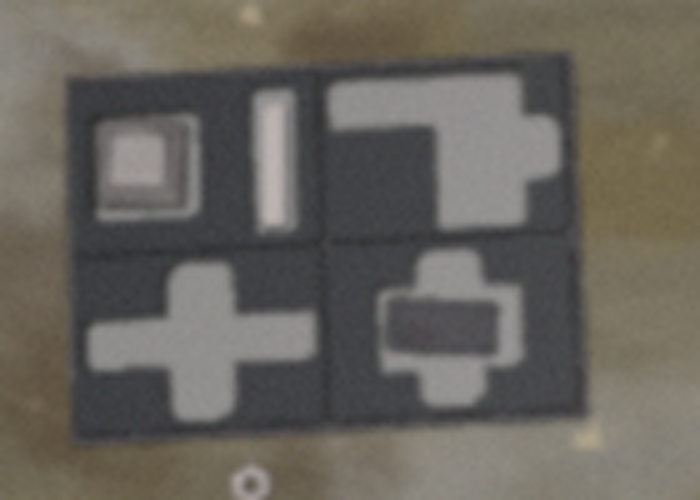

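View pics/c2.png

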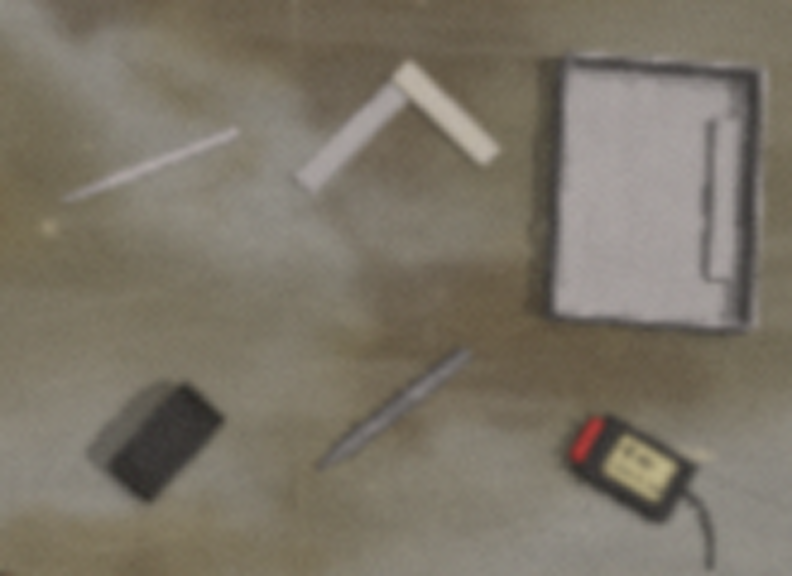

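Candidates (top view px):
- **Boxy tape:** black block (269,211). The brown block (227,246) and the flat red/black tape (368,217) are not it.
- **Punch:** dark rod (317,205). The pale needle (267,154) is the scriber.
- **Try square:** pale L at (318,147). The blue hacksaw (430,210) is not it.
- **Offcut:** dark bar (184,195). The bright offcut is already in the tray at (386,160).
- **Inserts:** L is upper right, cross slot (punch) lower left, tape lower right, and the upper left one is full.

The close crops confirm these choices, and they show that the insert axes roughly match the world axes.

```bash
cat > h.py <<'E'
from station import ctrl
import cv2,numpy as np
from scipy.spatial.transform import Rotation as Ro
np.set_printoptions(precision=4,suppress=True)
def pose(cam,o=None):
    i=ctrl.camera_info(cam);K=i["camera_matrix"]
    if cam!="wrist": return K,i["R"].T,-i["R"].T@i["t"]
    o=o or ctrl.get_obs();R=Ro.from_rotvec(o["tool_rot"]).as_matrix();T=i["T_tool_cam"]
    return K,R@T[:3,:3],R@T[:3,3]+o["tool_pos"]
def ray(P,uv,z):
    K,R,c=P;uv=np.atleast_2d(np.float64(uv))
    d=np.c_[uv,np.ones(len(uv))]@np.linalg.inv(K).T@R.T
    return (c+d*((z-c[2])/d[:,2])[:,None])[:,:2]
def proj(P,X):
    K,R,c=P;p=(np.atleast_2d(X)-c)@R@K.T;return p[:,:2]/p[:,2:]
def yaw(o): R=Ro.from_rotvec(o["tool_rot"]).as_matrix();return np.degrees(np.arctan2(R[1,0],R[0,0]))
def plan(x,y,yw,o=None):
    """total rz (deg, half-turn free), then shift in tool x,y after that turn"""
    o=o or ctrl.get_obs();y0=yaw(o);d=(yw-y0+90)%180-90
    R=Ro.from_rotvec(o["tool_rot"])*Ro.from_euler('z',-d,degrees=True)
    s=R.inv().apply(np.array([x,y,o["tool_pos"][2]])-o["tool_pos"])
    print(f"yaw0 {y0:.1f} rz {-d:.1f} ({-d-180*np.sign(-d):.1f}) shift {s.round(4)} z {o['tool_pos'][2]:.4f} q6 {o['q'][5]:.2f}")
E
python3 - <<'E'
from h import *
P=pose("top")
def c1(u,v):return 95+u/5,130+v/5
def c2(u,v):return 235+u/4.8,120+v/4.8
def show(n,pts,z):print(n,ray(P,pts,z).tolist() and ray(P,pts,z).round(4).tolist())
show("drawer",[c1(68,76),c1(570,52),c1(585,413),c1(72,440),c1(325,240)],.021)
show("bar",[c1(442,327),c1(388,325),c1(498,327)],.023)
show("punchpocket",[c1(88,345),c1(316,335),c1(203,262),c1(203,421)],.009)
show("square: stock ends mid, blade end",[c2(405,72),c2(490,155),c2(305,185)],.008)
show("punch",[c2(322,466),c2(470,351)],.006)
show("scriber",[c2(68,200),c2(237,132)],.004)
show("tape top corners",[c2(187,384),c2(225,420),c2(150,502),c2(108,463)],.058)
show("tray rim",[c2(565,58),c2(765,68),c2(752,328),c2(550,318)],.033)
show("flat",[c2(580,425)],.02)
E
```

```text
drawer [[0.6422, 0.4093], [0.6556, 0.1209], [0.4469, 0.1107], [0.4328, 0.3996], [0.5464, 0.2597]]
bar [[0.4959, 0.1919], [0.4972, 0.2225], [0.4958, 0.1602]]
punchpocket [[0.4879, 0.3964], [0.4931, 0.2662], [0.5356, 0.3321], [0.444, 0.3295]]
square: stock ends mid, blade end [[0.6741, -0.2006], [0.6224, -0.2512], [0.6042, -0.1384]]
punch [[0.434, -0.1461], [0.5028, -0.2364]]
scriber [[0.5962, 0.0052], [0.638, -0.0979]]
tape top corners [[0.4784, -0.0633], [0.4575, -0.0849], [0.4108, -0.0416], [0.4331, -0.0177]]
tray rim [[0.6761, -0.2928], [0.6697, -0.4127], [0.5128, -0.3984], [0.5192, -0.2791]]
flat [[0.4568, -0.298]]
```

>>> jog_arm([
  {"delta_rot": [0,0,8.3],"linear": [0,0,0],"grip": 0.05},
  {"delta_rot": [0,0,8.3],"linear": [0,0,0],"grip": 0.05},
  {"delta_rot": [0,0,8.3],"linear": [0,0,0],"grip": 0.05},
  {"delta_rot": [0,0,8.3],"linear": [0,0,0],"grip": 0.05},
  {"delta_rot": [0,0,8.3],"linear": [0,0,0],"grip": 0.05},
  {"delta_rot": [0,0,8.3],"linear": [0,0,0],"grip": 0.05},
  {"delta_rot": [0,0,8.3],"linear": [0,0,0],"grip": 0.05},
  {"delta_rot": [0,0,8.3],"linear": [0,0,0],"grip": 0.05},
], newtons=40)

```text
t: 0.95
tool_pos: [0.2228, 0.5836, 0.2308]
tool_rot: [2.175, 2.266, -0.001]
contact_force: [0.1, 0.5, 0.1]
opening: 0.0498
grip_force: 0.0
```

>>> jog_arm([
  {"delta_rot": [0,0,0],"linear": [-0.04,0.025,0],"grip": 0.05},
  {"delta_rot": [0,0,0],"linear": [-0.04,0.025,0],"grip": 0.05},
  {"delta_rot": [0,0,0],"linear": [-0.04,0.025,0],"grip": 0.05},
  {"delta_rot": [0,0,0],"linear": [-0.04,0.025,0],"grip": 0.05},
  {"delta_rot": [0,0,0],"linear": [-0.04,0.025,0],"grip": 0.05},
  {"delta_rot": [0,0,0],"linear": [-0.04,0.025,0],"grip": 0.05},
  {"delta_rot": [0,0,0],"linear": [-0.04,0.025,0],"grip": 0.05},
  {"delta_rot": [0,0,0],"linear": [-0.04,0.025,0],"grip": 0.05},
  {"delta_rot": [0,0,0],"linear": [-0.035,0.025,0],"grip": 0.05},
  {"delta_rot": [0,0,0],"linear": [0,0,0],"grip": 0.05},
])

```text
t: 1.95
tool_pos: [0.4666, 0.2362, 0.231]
tool_rot: [2.175, 2.265, -0.001]
contact_force: [0.8, 0.6, 0.1]
opening: 0.05
grip_force: 0.0
```

```bash
python3 - <<'E'
from h import *
o=ctrl.get_obs();im,d=ctrl.get_image("wrist");cv2.imwrite("pics/w1.png",im[:,:,::-1])
np.save("pics/w1.npy",np.r_[o["tool_pos"],o["tool_rot"]]);plan(.496,.19,92.7,o)
E
```

```text
yaw0 92.3 rz -0.4 (179.6) shift [-0.0475  0.0272  0.0001] z 0.2310 q6 0.29
```

View pics/w1.png

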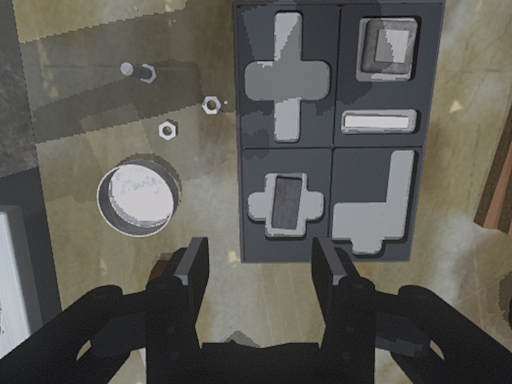

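```bash
python3 - <<'E'
from h import *
a=np.load("pics/w1.npy");o=dict(tool_pos=a[:3],tool_rot=a[3:]);P=pose("wrist",o)
print("corner/junction",ray(P,[(240,262),(411,262),(332,148),(440,3)],.021))
print("punch hollow l/r, slot t/b",ray(P,[(245,80),(330,80),(288,12),(288,142)],.015).round(4).tolist())
print("tape hollow l/r, pocket t/b",ray(P,[(249,204),(324,204),(287,171),(285,237)],.015).round(4).tolist())
print("L stock left/right, blade top, hollow bottom",ray(P,[(333,222),(408,222),(402,150),(367,254)],.015).round(4).tolist())
print("bar corners",ray(P,[(275,176),(300,179),(297,230),(271,227),(287,203)],.023).round(4).tolist())
g=cv2.cvtColor(cv2.imread("pics/w1.png"),6)
E
```

```text
corner/junction [[0.4476 0.1132]
 [0.66   0.1219]
 [0.5469 0.2593]
 [0.6383 0.4064]]
punch hollow l/r, slot t/b [[0.4477, 0.3272], [0.5385, 0.3309], [0.4893, 0.3938], [0.498, 0.2632]]
tape hollow l/r, pocket t/b [[0.4563, 0.1877], [0.5458, 0.1913], [0.499, 0.2298], [0.502, 0.1466]]
L stock left/right, blade top, hollow bottom [[0.559, 0.1688], [0.6501, 0.1725], [0.628, 0.2594], [0.6062, 0.1276]]
bar corners [[0.485, 0.2252], [0.5137, 0.2228], [0.5149, 0.1599], [0.4836, 0.1625], [0.5007, 0.1934]]
```

Wrist view: the bar is at (287,203), the tape pocket around it, the punch cross at (288,80) and the L pocket at (375,215). Next I pick up the bar.

>>> jog_arm([
  {"delta_rot": [0,0,0],"linear": [-0.024,0.0155,0.02],"grip": 0.05},
  {"delta_rot": [0,0,0],"linear": [-0.0235,0.0155,0.03],"grip": 0.05},
  {"delta_rot": [0,0,0],"linear": [0,0,0.045],"grip": 0.05},
  {"delta_rot": [0,0,0],"linear": [0,0,0.045],"grip": 0.05},
  {"delta_rot": [0,0,0],"linear": [0,0,0.04],"grip": 0.05},
  {"delta_rot": [0,0,0],"linear": [0,0,0.02],"grip": 0.05},
  {"delta_rot": [0,0,0],"linear": [0,0,0.014],"grip": 0.05},
  {"delta_rot": [0,0,0],"linear": [0,0,0.002],"grip": 0.05},
  {"delta_rot": [0,0,0],"linear": [0,0,0],"grip": 0.05},
])

```text
t: 2.9
tool_pos: [0.498, 0.1946, 0.0159]
tool_rot: [2.167, 2.274, 0.001]
contact_force: [-0.2, 0.2, 0.5]
opening: 0.0503
grip_force: 0.0
```

>>> jog_arm([
  {"delta_rot": [0,0,0],"linear": [0,0,0],"grip": 0.02},
  {"delta_rot": [0,0,0],"linear": [0,0,0],"grip": 0.02},
  {"delta_rot": [0,0,0],"linear": [0,0,0],"grip": 0.02},
  {"delta_rot": [0,0,0],"linear": [0,0,0],"grip": 0.02},
  {"delta_rot": [0,0,0],"linear": [0,0,0],"grip": 0.02},
])

```text
t: 3.4
tool_pos: [0.4993, 0.1944, 0.0176]
tool_rot: [2.168, 2.272, 0.005]
contact_force: [-1.8, 1.1, 6.9]
opening: 0.029
grip_force: 38.1
```

>>> jog_arm([
  {"delta_rot": [0,0,0],"linear": [0,0,-0.02],"grip": 0.02},
  {"delta_rot": [0,0,0],"linear": [0,0,-0.05],"grip": 0.02},
  {"delta_rot": [0,0,0],"linear": [0,0,-0.05],"grip": 0.02},
  {"delta_rot": [0,0,0],"linear": [-0.02,0.003,-0.01],"grip": 0.02},
  {"delta_rot": [0,0,0],"linear": [-0.046,0.006,0],"grip": 0.02},
  {"delta_rot": [0,0,0],"linear": [-0.046,0.006,0],"grip": 0.02},
  {"delta_rot": [0,0,0],"linear": [-0.046,0.006,0],"grip": 0.02},
  {"delta_rot": [0,0,0],"linear": [-0.046,0.006,0],"grip": 0.02},
  {"delta_rot": [0,0,0],"linear": [-0.046,0.006,0],"grip": 0.02},
  {"delta_rot": [0,0,0],"linear": [-0.046,0.006,0],"grip": 0.02},
])

```text
t: 4.4
tool_pos: [0.5502, -0.1019, 0.1452]
tool_rot: [2.169, 2.273, 0.0]
contact_force: [1.0, 1.8, -1.8]
opening: 0.0287
grip_force: 39.0
```

>>> jog_arm([
  {"delta_rot": [0,0,0],"linear": [-0.046,0.006,0],"grip": 0.02},
  {"delta_rot": [0,0,0],"linear": [-0.046,0.006,0],"grip": 0.02},
  {"delta_rot": [0,0,0],"linear": [-0.046,0.006,0],"grip": 0.02},
  {"delta_rot": [0,0,0],"linear": [-0.046,0.006,0],"grip": 0.02},
  {"delta_rot": [0,0,0],"linear": [-0.04,0.006,0],"grip": 0.02},
  {"delta_rot": [0,0,0],"linear": [0,0,0],"grip": 0.02},
])

```text
t: 5.0
tool_pos: [0.5907, -0.3273, 0.145]
tool_rot: [2.173, 2.267, -0.002]
contact_force: [-0.7, 0.3, -2.2]
opening: 0.0286
grip_force: 39.0
```

```bash
python3 - <<'E'
from h import *
o=ctrl.get_obs();im,d=ctrl.get_image("wrist");cv2.imwrite("pics/w2.png",im[:,:,::-1])
np.save("pics/w2.npy",np.r_[o["tool_pos"],o["tool_rot"]]);plan(.5945,-.332,92.7,o)
P=pose("wrist",o);K,R,c=P
S=R.T;print("tray rim corners expected px",proj(P,[[.6761,-.2928,.033],[.6697,-.4127,.033],[.5128,-.3984,.033],[.5192,-.2791,.033]]).round())
E
```

```text
yaw0 92.4 rz -0.3 (179.7) shift [-0.0048  0.0035  0.    ] z 0.1450 q6 -0.66
tray rim corners expected px [[366. 152.]
 [341. 282.]
 [169. 262.]
 [171. 127.]]
```

View pics/w2.png

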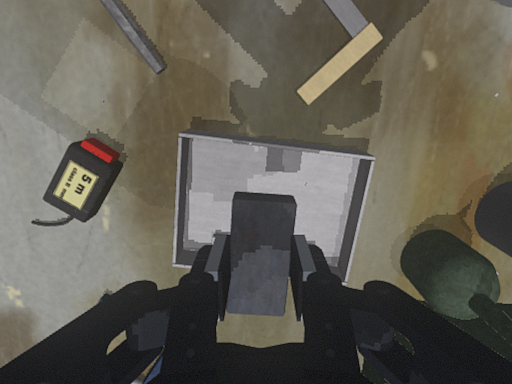

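The bar is held over the tray, whose rim (180,135)-(375,155) is where I expected it. Lowering and releasing.

>>> jog_arm([
  {"delta_rot": [0,0,0],"linear": [-0.006,0.003,0.04],"grip": 0.02},
  {"delta_rot": [0,0,0],"linear": [0,0,0.045],"grip": 0.02},
  {"delta_rot": [0,0,0],"linear": [0,0,0.03],"grip": 0.02},
  {"delta_rot": [0,0,0],"linear": [0,0,0.014],"grip": 0.02},
  {"delta_rot": [0,0,0],"linear": [0,0,0.003],"grip": 0.02},
  {"delta_rot": [0,0,0],"linear": [0,0,0],"grip": 0.02},
  {"delta_rot": [0,0,0],"linear": [0,0,0],"grip": 0.06},
  {"delta_rot": [0,0,0],"linear": [0,0,0],"grip": 0.06},
  {"delta_rot": [0,0,0],"linear": [0,0,0],"grip": 0.06},
])

```text
t: 5.95
tool_pos: [0.5955, -0.3289, 0.0154]
tool_rot: [2.166, 2.271, 0.001]
contact_force: [0.1, -0.2, 0.6]
opening: 0.0602
grip_force: 0.0
```

>>> jog_arm([
  {"delta_rot": [0,0,0],"linear": [0,0,-0.03],"grip": 0.06},
  {"delta_rot": [0,0,0],"linear": [0,0,-0.05],"grip": 0.06},
  {"delta_rot": [0,0,0],"linear": [0,0,-0.05],"grip": 0.06},
  {"delta_rot": [0,0,0],"linear": [0,0,-0.05],"grip": 0.06},
  {"delta_rot": [0,0,0],"linear": [0.04,0,0],"grip": 0.06},
  {"delta_rot": [0,0,0],"linear": [0.01,0,0],"grip": 0.06},
  {"delta_rot": [0,0,0],"linear": [0,0,0],"grip": 0.06},
])

```text
t: 6.65
tool_pos: [0.592, -0.2769, 0.1937]
tool_rot: [2.166, 2.275, 0.0]
contact_force: [0.1, -0.6, 0.1]
opening: 0.0602
grip_force: 0.0
```

```bash
python3 - <<'E'
from h import *
o=ctrl.get_obs();im,d=ctrl.get_image("wrist");cv2.imwrite("pics/w3.png",im[:,:,::-1])
np.save("pics/w3.npy",np.r_[o["tool_pos"],o["tool_rot"]])
plan(.4684,-.1913,127,o)
E
```

```text
yaw0 92.8 rz -34.2 (145.8) shift [ 0.1428 -0.0472 -0.0001] z 0.1937 q6 -0.60
```

View pics/w3.png

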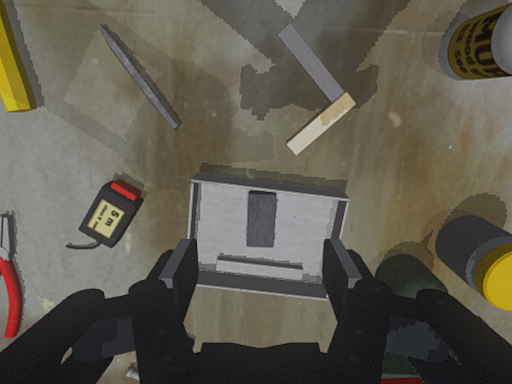

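The bar lies in the tray at (262,220). The punch runs (103,27)-(178,127), and the square's stock runs (293,147)-(352,99) with the blade up to (285,30).

```bash
python3 - <<'E'
from h import *
a=np.load("pics/w3.npy");o=dict(tool_pos=a[:3],tool_rot=a[3:],q=[0]*6);P=pose("wrist",o)
p=ray(P,[(103,27),(178,127)],.006);c=p.mean(0);d=p[0]-p[1];w=np.degrees(np.arctan2(d[1],d[0]));print("punch",c,w,np.hypot(*d));
q=ray(P,[(287,147),(297,155),(356,101),(346,92)],.010);s=q.mean(0);d=(q[2]+q[3]-q[0]-q[1])/2;w2=np.degrees(np.arctan2(d[1],d[0]));print("stock",s,w2,np.hypot(*d),q)
plan(*s,w2,o)
E
```

```text
punch [ 0.4723 -0.1914] 127.4193454618699 0.11255010076702675
stock [ 0.6519 -0.2261] 46.409379048144245 0.07828096174283394 [[ 0.6194 -0.2506]
 [ 0.6304 -0.2584]
 [ 0.6843 -0.2017]
 [ 0.6734 -0.1938]]
yaw0 92.8 rz 46.4 (-133.6) shift [0.0781 0.0083 0.    ] z 0.1937 q6 0.00
```

>>> jog_arm([
  {"delta_rot": [0,0,7.9],"linear": [0,0,0.015],"grip": 0.045},
  {"delta_rot": [0,0,7.9],"linear": [0,0,0.015],"grip": 0.045},
  {"delta_rot": [0,0,7.9],"linear": [0,0,0.015],"grip": 0.045},
  {"delta_rot": [0,0,7.9],"linear": [0,0,0.015],"grip": 0.045},
  {"delta_rot": [0,0,7.9],"linear": [0,0,0.015],"grip": 0.045},
  {"delta_rot": [0,0,7.9],"linear": [0,0,0.015],"grip": 0.045},
  {"delta_rot": [0,0,0],"linear": [0.039,0.004,0],"grip": 0.045},
  {"delta_rot": [0,0,0],"linear": [0.039,0.004,0],"grip": 0.045},
  {"delta_rot": [0,0,0],"linear": [0,0,0],"grip": 0.045},
])

```text
t: 7.6
tool_pos: [0.6544, -0.2266, 0.1017]
tool_rot: [-2.896, -1.213, 0.0]
contact_force: [-0.2, 0.3, 0.0]
opening: 0.0444
grip_force: 0.0
```

```bash
python3 - <<'E'
from h import *
plan(.6515,-.2261,45.5)
E
```

```text
yaw0 45.5 rz -0.0 (180.0) shift [-0.0016 -0.0024  0.    ] z 0.1017 q6 0.34
```

>>> jog_arm([
  {"delta_rot": [0,0,0],"linear": [-0.0015,-0.0025,0.04],"grip": 0.045},
  {"delta_rot": [0,0,0],"linear": [0,0,0.035],"grip": 0.045},
  {"delta_rot": [0,0,0],"linear": [0,0,0.016],"grip": 0.045},
  {"delta_rot": [0,0,0],"linear": [0,0,0.005],"grip": 0.045},
  {"delta_rot": [0,0,0],"linear": [0,0,0],"grip": 0.045},
])

```text
t: 8.1
tool_pos: [0.6493, -0.2283, 0.0069]
tool_rot: [-2.899, -1.209, 0.001]
contact_force: [-0.0, -0.1, 0.6]
opening: 0.0452
grip_force: 0.0
```

>>> jog_arm([
  {"delta_rot": [0,0,0],"linear": [0,0,0],"grip": 0.005},
  {"delta_rot": [0,0,0],"linear": [0,0,0],"grip": 0.005},
  {"delta_rot": [0,0,0],"linear": [0,0,0],"grip": 0.005},
  {"delta_rot": [0,0,0],"linear": [0,0,0],"grip": 0.005},
  {"delta_rot": [0,0,0],"linear": [0,0,0],"grip": 0.005},
  {"delta_rot": [0,0,0],"linear": [0,0,0],"grip": 0.005},
], newtons=50)

```text
t: 8.7
tool_pos: [0.6507, -0.2279, 0.0106]
tool_rot: [2.898, 1.21, 0.002]
contact_force: [-4.2, 2.5, 9.4]
opening: 0.0053
grip_force: 12.7
```

The fingers slid over the stock: partly open, their tips stand farther back, so they started too high. I'll rise, look again and go in lower with a narrower opening.

>>> jog_arm([
  {"delta_rot": [0,0,0],"linear": [0,0,-0.02],"grip": 0.005},
  {"delta_rot": [0,0,0],"linear": [0,0,-0.05],"grip": 0.032},
  {"delta_rot": [0,0,0],"linear": [0,0,-0.05],"grip": 0.032},
  {"delta_rot": [0,0,0],"linear": [0,0,0],"grip": 0.032},
  {"delta_rot": [0,0,0],"linear": [0,0,0],"grip": 0.032},
])

```text
t: 9.2
tool_pos: [0.6515, -0.2285, 0.1314]
tool_rot: [2.894, 1.208, 0.007]
contact_force: [0.1, 0.0, 0.0]
opening: 0.032
grip_force: 0.0
```

```bash
python3 - <<'E'
from h import *
o=ctrl.get_obs();im,d=ctrl.get_image("wrist");cv2.imwrite("pics/w4.png",im[:,:,::-1])
np.save("pics/w4.npy",np.r_[o["tool_pos"],o["tool_rot"]]);plan(.6515,-.2261,45.5,o)
E
```

```text
yaw0 45.3 rz -0.2 (179.8) shift [ 0.0017 -0.0017 -0.    ] z 0.1314 q6 0.34
```

View pics/w4.png

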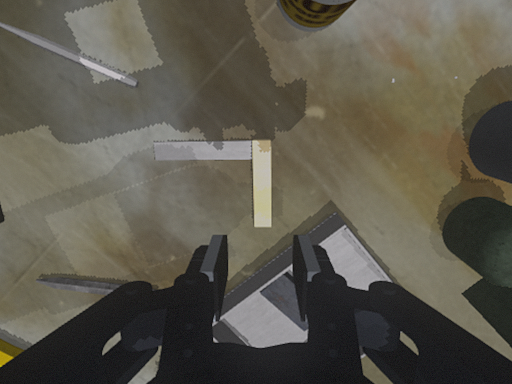

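The square lies undisturbed, its stock at u 252-271, v 140-227.

```bash
python3 - <<'E'
from h import *
a=np.load("pics/w4.npy");o=dict(tool_pos=a[:3],tool_rot=a[3:],q=[0]*6);P=pose("wrist",o)
q=ray(P,[(252,140),(271,140),(271.5,227),(253.5,227)],.010);s=q.mean(0);d=(q[0]+q[1]-q[2]-q[3])/2;w=np.degrees(np.arctan2(d[1],d[0]));print(s,w,np.hypot(*d),np.hypot(*(q[0]-q[1])))
plan(*s,w,o)
E
```

```text
[ 0.6549 -0.2295] 46.052177857188404 0.0777644640370905 0.015779656230925924
yaw0 45.3 rz -0.7 (179.3) shift [0.0016 0.0031 0.    ] z 0.1314 q6 0.00
```

>>> jog_arm([
  {"delta_rot": [0,0,-0.7],"linear": [0.0015,0.003,0.045],"grip": 0.032},
  {"delta_rot": [0,0,0],"linear": [0,0,0.045],"grip": 0.032},
  {"delta_rot": [0,0,0],"linear": [0,0,0.025],"grip": 0.032},
  {"delta_rot": [0,0,0],"linear": [0,0,0.012],"grip": 0.032},
  {"delta_rot": [0,0,0],"linear": [0,0,0.003],"grip": 0.032},
  {"delta_rot": [0,0,0],"linear": [0,0,0],"grip": 0.032},
])

```text
t: 9.85
tool_pos: [0.6502, -0.2274, -0.0006]
tool_rot: [-2.885, -1.225, 0.011]
contact_force: [-16.7, 7.3, 24.0]
opening: 0.0319
grip_force: 11.5
```

>>> jog_arm([
  {"delta_rot": [0,0,0],"linear": [0,0,0],"grip": 0.008},
  {"delta_rot": [0,0,0],"linear": [0,0,0],"grip": 0.008},
  {"delta_rot": [0,0,0],"linear": [0,0,0],"grip": 0.008},
  {"delta_rot": [0,0,0],"linear": [0,0,0],"grip": 0.008},
  {"delta_rot": [0,0,0],"linear": [0,0,0],"grip": 0.008},
], newtons=60)

```text
t: 10.35
tool_pos: [0.654, -0.2299, 0.0005]
tool_rot: [2.89, 1.227, 0.001]
contact_force: [-3.8, 0.5, 15.0]
opening: 0.0142
grip_force: 64.1
```

>>> jog_arm([
  {"delta_rot": [0,0,0],"linear": [0,0,-0.02],"grip": 0.008},
  {"delta_rot": [0,0,7.2],"linear": [0,0,-0.03],"grip": 0.008},
  {"delta_rot": [0,0,7.2],"linear": [0,0,-0.03],"grip": 0.008},
  {"delta_rot": [0,0,7.2],"linear": [0,0,-0.03],"grip": 0.008},
  {"delta_rot": [0,0,7.2],"linear": [0,0,-0.02],"grip": 0.008},
  {"delta_rot": [0,0,7.2],"linear": [0,0,0],"grip": 0.008},
  {"delta_rot": [0,0,7.0],"linear": [0,0,0],"grip": 0.008},
  {"delta_rot": [0,0,0],"linear": [-0.003,-0.03,0],"grip": 0.008},
  {"delta_rot": [0,0,0],"linear": [-0.003,-0.043,0],"grip": 0.008},
  {"delta_rot": [0,0,0],"linear": [-0.003,-0.043,0],"grip": 0.008},
])

```text
t: 11.35
tool_pos: [0.6364, -0.1123, 0.1253]
tool_rot: [-3.139, -0.08, 0.005]
contact_force: [0.9, 0.0, -1.9]
opening: 0.0143
grip_force: 59.0
```

>>> jog_arm([
  {"delta_rot": [0,0,0],"linear": [-0.003,-0.043,0],"grip": 0.008},
  {"delta_rot": [0,0,0],"linear": [-0.003,-0.043,0],"grip": 0.008},
  {"delta_rot": [0,0,0],"linear": [-0.003,-0.043,0],"grip": 0.008},
  {"delta_rot": [0,0,0],"linear": [-0.003,-0.043,0],"grip": 0.008},
  {"delta_rot": [0,0,0],"linear": [-0.003,-0.043,0],"grip": 0.008},
  {"delta_rot": [0,0,0],"linear": [-0.003,-0.043,0],"grip": 0.008},
  {"delta_rot": [0,0,0],"linear": [0,-0.01,0],"grip": 0.008},
  {"delta_rot": [0,0,0],"linear": [0,0,0],"grip": 0.008},
])

```text
t: 12.15
tool_pos: [0.6046, 0.1546, 0.1258]
tool_rot: [3.14, 0.087, -0.004]
contact_force: [-0.4, -0.7, -0.6]
opening: 0.0141
grip_force: 59.1
```

```bash
python3 - <<'E'
from h import *
o=ctrl.get_obs();im,d=ctrl.get_image("wrist");cv2.imwrite("pics/w5.png",im[:,:,::-1])
np.save("pics/w5.npy",np.r_[o["tool_pos"],o["tool_rot"]]);plan(.6047,.160,3,o)
E
```

```text
yaw0 3.2 rz 0.2 (-179.8) shift [ 0.0004 -0.0054 -0.    ] z 0.1258 q6 1.65
```

View pics/w5.png

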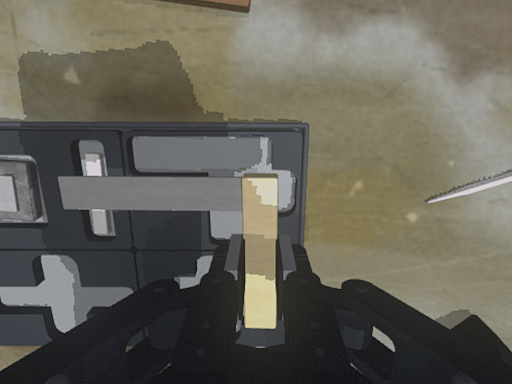

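```bash
python3 - <<'E'
from h import *
a=np.load("pics/w5.npy");o=dict(tool_pos=a[:3],tool_rot=a[3:],q=[0]*6);P=pose("wrist",o)
w=ray(P,[(133,137),(271,137),(296,190)],.021);print(w)
d=w[0]-w[1];t=np.arctan2(d[1],d[0])-np.pi/2;print(np.degrees(t),np.hypot(*d))
R=np.array([[np.cos(t),-np.sin(t)],[np.sin(t),np.cos(t)]])
for p,l in zip(w,[(.046,.067),(.046,-.047)]):print("centre",p-R@l)
b=ray(P,[(58,177),(60,209),(243,177),(243,211)],.125+.005);print("blade",b)
print("stock",ray(P,[(243,175),(278,175),(245,327),(276,328)],.125+.010))
E
```

```text
[[0.6437 0.2553]
 [0.6496 0.1485]
 [0.608  0.1253]]
3.163429732920943 0.10702799861617568
centre [0.6014 0.1859]
centre [0.601  0.1929]
blade [[0.6389 0.2477]
 [0.6235 0.2487]
 [0.6435 0.1644]
 [0.6272 0.1638]]
stock [[0.6456 0.1642]
 [0.6464 0.1491]
 [0.5669 0.1601]
 [0.5672 0.1444]]
```

The square is aligned (yaw 2.8° against the insert's 3.2°) and within 4 mm of its target. Lowering.

>>> jog_arm([
  {"delta_rot": [0,0,0],"linear": [-0.003,-0.004,0.03],"grip": 0.008},
  {"delta_rot": [0,0,0],"linear": [0,0,0.03],"grip": 0.008},
  {"delta_rot": [0,0,0],"linear": [0,0,0.025],"grip": 0.008},
  {"delta_rot": [0,0,0],"linear": [0,0,0.015],"grip": 0.008},
  {"delta_rot": [0,0,0],"linear": [0,0,0.01],"grip": 0.008},
  {"delta_rot": [0,0,0],"linear": [0,0,0.003],"grip": 0.008},
  {"delta_rot": [0,0,0],"linear": [0,0,0],"grip": 0.008},
])

```text
t: 12.9
tool_pos: [0.6032, 0.1568, 0.0148]
tool_rot: [3.141, 0.081, 0.001]
contact_force: [1.0, -0.4, -0.8]
opening: 0.0139
grip_force: 59.1
```

>>> jog_arm([
  {"delta_rot": [0,0,0],"linear": [0,0,0.003],"grip": 0.008},
  {"delta_rot": [0,0,0],"linear": [0,0,0.002],"grip": 0.008},
  {"delta_rot": [0,0,0],"linear": [0,0,0],"grip": 0.008},
])

```text
t: 13.2
tool_pos: [0.6028, 0.1573, 0.0097]
tool_rot: [-3.14, -0.082, -0.001]
contact_force: [0.1, -0.4, -1.9]
opening: 0.0142
grip_force: 59.1
```

>>> jog_arm([
  {"delta_rot": [0,0,0],"linear": [0,0,0.001],"grip": 0.008},
  {"delta_rot": [0,0,0],"linear": [0,0,0],"grip": 0.03},
  {"delta_rot": [0,0,0],"linear": [0,0,0],"grip": 0.03},
  {"delta_rot": [0,0,0],"linear": [0,0,0],"grip": 0.03},
  {"delta_rot": [0,0,0],"linear": [0,0,-0.02],"grip": 0.03},
  {"delta_rot": [0,0,0],"linear": [0,0,-0.05],"grip": 0.03},
  {"delta_rot": [0,0,0],"linear": [0,0,-0.05],"grip": 0.03},
  {"delta_rot": [0,0,-8.3],"linear": [0,0,-0.03],"grip": 0.03},
  {"delta_rot": [0,0,-8.3],"linear": [0,0,0],"grip": 0.03},
  {"delta_rot": [0,0,-8.3],"linear": [0,0,0],"grip": 0.03},
])

```text
t: 14.2
tool_pos: [0.6038, 0.1573, 0.1607]
tool_rot: [3.046, 0.766, 0.006]
contact_force: [-1.4, -1.1, -0.6]
opening: 0.0304
grip_force: 0.0
```

>>> jog_arm([
  {"delta_rot": [0,0,-8.3],"linear": [0,0,0],"grip": 0.03},
  {"delta_rot": [0,0,-8.3],"linear": [0,0,0],"grip": 0.03},
  {"delta_rot": [0,0,-8.3],"linear": [0,0,0],"grip": 0.03},
  {"delta_rot": [0,0,-8.3],"linear": [0,0,0],"grip": 0.03},
  {"delta_rot": [0,0,-8.3],"linear": [0,0,0],"grip": 0.03},
  {"delta_rot": [0,0,-8.3],"linear": [0,0,0],"grip": 0.03},
  {"delta_rot": [0,0,-8.3],"linear": [0,0,0],"grip": 0.03},
  {"delta_rot": [0,0,-8.3],"linear": [0,0,0],"grip": 0.03},
  {"delta_rot": [0,0,-8.3],"linear": [0,0,0],"grip": 0.03},
  {"delta_rot": [0,0,-8.3],"linear": [0,0,0],"grip": 0.03},
])

```text
t: 15.2
tool_pos: [0.6026, 0.1571, 0.1582]
tool_rot: [-1.774, -2.593, 0.0]
contact_force: [-0.0, 0.5, 0.3]
opening: 0.0302
grip_force: 0.0
```

>>> jog_arm([
  {"delta_rot": [0,0,-8.3],"linear": [0,0,0],"grip": 0.03},
  {"delta_rot": [0,0,-8.3],"linear": [0,0,0],"grip": 0.03},
  {"delta_rot": [0,0,0],"linear": [0,0,0],"grip": 0.03},
])

```text
t: 15.5
tool_pos: [0.6026, 0.1571, 0.1582]
tool_rot: [-1.39, -2.817, 0.0]
contact_force: [-0.5, -0.1, 0.0]
opening: 0.0303
grip_force: 0.0
```

```bash
python3 - <<'E'
from h import *
plan(.4723,-.1914,127.4)
im,d=ctrl.get_image("wrist");cv2.imwrite("pics/w6.png",im[:,:,::-1])
E
```

```text
yaw0 127.5 rz 0.1 (-179.9) shift [-0.1978 -0.3152  0.    ] z 0.1582 q6 -0.52
```

View pics/w6.png

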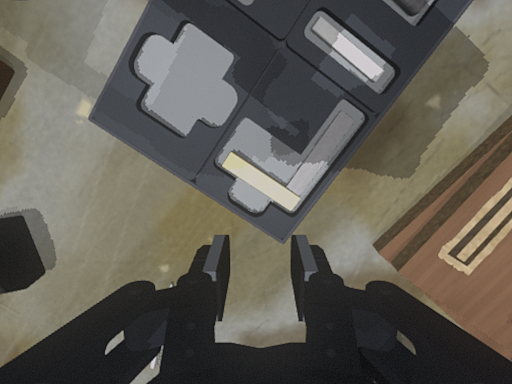

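The square lies in the L pocket, stock (225,158)-(298,205). Next is the punch.

>>> jog_arm([
  {"delta_rot": [0,0,0],"linear": [-0.0247,-0.0394,0],"grip": 0.03},
  {"delta_rot": [0,0,0],"linear": [-0.0247,-0.0394,0],"grip": 0.03},
  {"delta_rot": [0,0,0],"linear": [-0.0247,-0.0394,0],"grip": 0.03},
  {"delta_rot": [0,0,0],"linear": [-0.0247,-0.0394,0],"grip": 0.03},
  {"delta_rot": [0,0,0],"linear": [-0.0247,-0.0394,0],"grip": 0.03},
  {"delta_rot": [0,0,0],"linear": [-0.0247,-0.0394,0],"grip": 0.03},
  {"delta_rot": [0,0,0],"linear": [-0.0247,-0.0394,0],"grip": 0.03},
  {"delta_rot": [0,0,0],"linear": [-0.0247,-0.0394,0],"grip": 0.03},
  {"delta_rot": [0,0,0],"linear": [0,0,0.04],"grip": 0.03},
  {"delta_rot": [0,0,0],"linear": [0,0,0],"grip": 0.03},
])

```text
t: 16.55
tool_pos: [0.4692, -0.1909, 0.1136]
tool_rot: [-1.393, -2.806, -0.001]
contact_force: [-0.9, 0.7, -1.0]
opening: 0.0298
grip_force: 0.0
```

```bash
python3 - <<'E'
from h import *
o=ctrl.get_obs();im,d=ctrl.get_image("wrist");cv2.imwrite("pics/w7.png",im[:,:,::-1])
np.save("pics/w7.npy",np.r_[o["tool_pos"],o["tool_rot"]]);plan(.4723,-.1914,127.4,o)
print(proj(pose("wrist",o),[.4723,-.1914,.006]))
E
```

```text
yaw0 127.2 rz -0.2 (179.8) shift [-0.0023  0.0022 -0.    ] z 0.1136 q6 -1.18
[[262.3085 194.0382]]
```

View pics/w7.png

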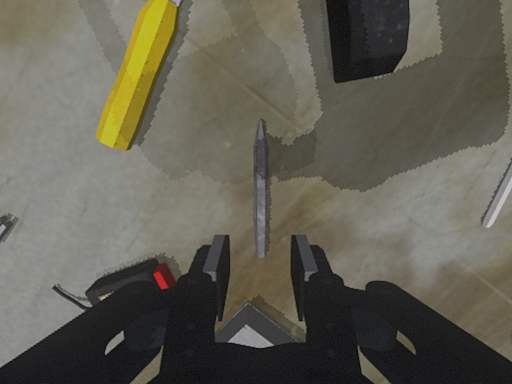

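The punch lies along u≈262, v 118-257, aligned with the tool and centred at (262,190).

>>> jog_arm([
  {"delta_rot": [0,0,0],"linear": [-0.002,0.002,0.04],"grip": 0.03},
  {"delta_rot": [0,0,0],"linear": [0,0,0.04],"grip": 0.03},
  {"delta_rot": [0,0,0],"linear": [0,0,0.018],"grip": 0.03},
  {"delta_rot": [0,0,0],"linear": [0,0,0.009],"grip": 0.03},
  {"delta_rot": [0,0,0],"linear": [0,0,0.003],"grip": 0.03},
  {"delta_rot": [0,0,0],"linear": [0,0,0],"grip": 0.03},
])

```text
t: 17.2
tool_pos: [0.4768, -0.1919, 0.0096]
tool_rot: [1.388, 2.816, -0.0]
contact_force: [0.5, -0.3, -0.2]
opening: 0.0302
grip_force: 0.0
```

>>> jog_arm([
  {"delta_rot": [0,0,0],"linear": [0,0,0],"grip": 0.006},
  {"delta_rot": [0,0,0],"linear": [0,0,0],"grip": 0.006},
  {"delta_rot": [0,0,0],"linear": [0,0,0],"grip": 0.006},
  {"delta_rot": [0,0,0],"linear": [0,0,0],"grip": 0.006},
  {"delta_rot": [0,0,0],"linear": [0,0,0],"grip": 0.006},
], newtons=50)

```text
t: 17.7
tool_pos: [0.4772, -0.1927, 0.0115]
tool_rot: [1.389, 2.815, -0.0]
contact_force: [-2.5, 2.7, 10.8]
opening: 0.006
grip_force: 4.7
```

The fingers again stopped on top, because the tool was 6 mm higher than commanded. I'll open, go lower and retry.

>>> jog_arm([
  {"delta_rot": [0,0,0],"linear": [0,0,-0.02],"grip": 0.006},
  {"delta_rot": [0,0,0],"linear": [0,0,-0.05],"grip": 0.03},
  {"delta_rot": [0,0,0],"linear": [0,0,-0.05],"grip": 0.03},
  {"delta_rot": [0,0,0],"linear": [0,0,0],"grip": 0.03},
  {"delta_rot": [0,0,0],"linear": [0,0,0],"grip": 0.03},
])

```text
t: 18.2
tool_pos: [0.4773, -0.1928, 0.1316]
tool_rot: [1.387, 2.812, -0.001]
contact_force: [-0.8, 0.6, 0.3]
opening: 0.0299
grip_force: 0.0
```

```bash
python3 - <<'E'
from h import *
o=ctrl.get_obs();im,d=ctrl.get_image("wrist");cv2.imwrite("pics/w8.png",im[:,:,::-1])
P=pose("wrist",o)
# local darkness of the rod against the bench near expected place
g=cv2.cvtColor(im,cv2.COLOR_RGB2GRAY).astype(float)
hsv=cv2.cvtColor(im,cv2.COLOR_RGB2HSV)
roi=np.zeros(g.shape,np.uint8);roi[90:245,225:292]=255
m=((cv2.medianBlur(hsv[...,1],3)<45)&(g<115)&(roi>0)).astype(np.uint8)
cs,_=cv2.findContours(m,0,2);c=max(cs,key=cv2.contourArea)
r=cv2.minAreaRect(c);print(r)
b=cv2.boxPoints(r);w=ray(P,b,.006);print(w,w.mean(0));plan(*w.mean(0),127.4,o)
o2=ctrl.get_obs();print(o2["tool_pos"])
E
```

```text
((253.5, 173.5), (131.0, 15.0), 90.0)
[[ 0.4298 -0.1482]
 [ 0.4395 -0.1407]
 [ 0.511  -0.2336]
 [ 0.4999 -0.2421]] [ 0.4701 -0.1911]
yaw0 127.5 rz 0.1 (-179.9) shift [ 0.0057 -0.0047 -0.    ] z 0.1316 q6 -1.18
[ 0.476  -0.192   0.1293]
```

View pics/w8.png

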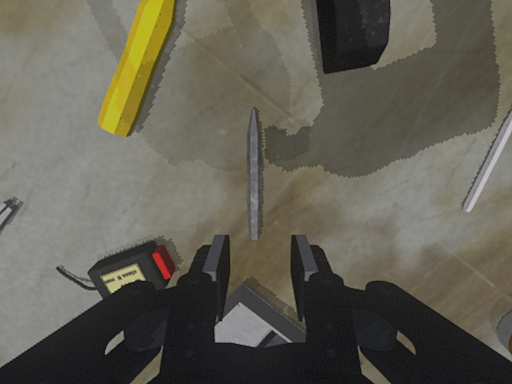

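The punch is straight at u≈254, v 108-240, about 5 mm off the finger centre line. I'll correct for that.

>>> jog_arm([
  {"delta_rot": [0,0,0],"linear": [0.0055,-0.005,0.04],"grip": 0.03},
  {"delta_rot": [0,0,0],"linear": [0,0,0.04],"grip": 0.03},
  {"delta_rot": [0,0,0],"linear": [0,0,0.025],"grip": 0.03},
  {"delta_rot": [0,0,0],"linear": [0,0,0.01],"grip": 0.03},
  {"delta_rot": [0,0,0],"linear": [0,0,0.005],"grip": 0.03},
  {"delta_rot": [0,0,0],"linear": [0,0,0],"grip": 0.03},
  {"delta_rot": [0,0,0],"linear": [0,0,0],"grip": 0.03},
])

```text
t: 18.95
tool_pos: [0.4694, -0.1912, 0.0096]
tool_rot: [1.388, 2.816, -0.0]
contact_force: [0.4, -0.4, -0.2]
opening: 0.0297
grip_force: 0.0
```

```bash
python3 - <<'E'
from h import *
for i in range(3):
    o=ctrl.get_obs();print(o["t"],o["tool_pos"],o["contact_force"]);ctrl.get_image("wrist")
plan(.4701,-.1911,127.4)
E
```

```text
18.95 [ 0.4694 -0.1912  0.0096] [ 0.3903 -0.3861 -0.2075]
19.0 [ 0.4695 -0.1913  0.0099] [ 0.292   0.4695 -0.1544]
19.05 [ 0.4695 -0.1912  0.0099] [0.2154 0.4613 0.4856]
yaw0 127.5 rz 0.1 (-179.9) shift [-0.0004  0.0006  0.    ] z 0.0097 q6 -1.19
```

Stable at z 0.0098 and centred. Down 7 mm, then close.

>>> jog_arm([
  {"delta_rot": [0,0,0],"linear": [0,0.0005,0.005],"grip": 0.03},
  {"delta_rot": [0,0,0],"linear": [0,0,0.003],"grip": 0.03},
  {"delta_rot": [0,0,0],"linear": [0,0,0],"grip": 0.03},
  {"delta_rot": [0,0,0],"linear": [0,0,0],"grip": 0.006},
  {"delta_rot": [0,0,0],"linear": [0,0,0],"grip": 0.006},
  {"delta_rot": [0,0,0],"linear": [0,0,0],"grip": 0.006},
  {"delta_rot": [0,0,0],"linear": [0,0,0],"grip": 0.006},
  {"delta_rot": [0,0,0],"linear": [0,0,0],"grip": 0.006},
])

```text
t: 19.9
tool_pos: [0.4689, -0.1904, 0.0005]
tool_rot: [1.389, 2.817, -0.0]
contact_force: [-1.1, -0.0, 2.2]
opening: 0.0095
grip_force: 49.0
```

>>> jog_arm([
  {"delta_rot": [0,0,0],"linear": [0,0,-0.02],"grip": 0.006},
  {"delta_rot": [0,0,0],"linear": [0,0,-0.04],"grip": 0.006},
  {"delta_rot": [0,0,6.9],"linear": [0,0,-0.04],"grip": 0.006},
  {"delta_rot": [0,0,6.9],"linear": [0,0,-0.03],"grip": 0.006},
  {"delta_rot": [0,0,6.9],"linear": [0,0,0],"grip": 0.006},
  {"delta_rot": [0,0,6.9],"linear": [0,0,0],"grip": 0.006},
  {"delta_rot": [0,0,6.9],"linear": [0,0,0],"grip": 0.006},
  {"delta_rot": [0,0,0],"linear": [0.03,0.003,0],"grip": 0.006},
  {"delta_rot": [0,0,0],"linear": [0.045,0.0045,0],"grip": 0.006},
  {"delta_rot": [0,0,0],"linear": [0.045,0.0045,0],"grip": 0.006},
])

```text
t: 20.9
tool_pos: [0.474, -0.0688, 0.1298]
tool_rot: [-2.164, -2.276, 0.0]
contact_force: [1.1, 0.3, -0.8]
opening: 0.0095
grip_force: 49.0
```

>>> jog_arm([
  {"delta_rot": [0,0,0],"linear": [0.045,0.0045,0],"grip": 0.006},
  {"delta_rot": [0,0,0],"linear": [0.045,0.0045,0],"grip": 0.006},
  {"delta_rot": [0,0,0],"linear": [0.045,0.0045,0],"grip": 0.006},
  {"delta_rot": [0,0,0],"linear": [0.045,0.0045,0],"grip": 0.006},
  {"delta_rot": [0,0,0],"linear": [0.045,0.0045,0],"grip": 0.006},
  {"delta_rot": [0,0,0],"linear": [0.045,0.0045,0],"grip": 0.006},
  {"delta_rot": [0,0,0],"linear": [0.045,0.0045,0],"grip": 0.006},
  {"delta_rot": [0,0,0],"linear": [0.045,0.0045,0],"grip": 0.006},
  {"delta_rot": [0,0,0],"linear": [0.025,0.002,0],"grip": 0.006},
  {"delta_rot": [0,0,0],"linear": [0,0,0],"grip": 0.006},
])

```text
t: 21.9
tool_pos: [0.4915, 0.3194, 0.1297]
tool_rot: [-2.158, -2.283, 0.0]
contact_force: [0.2, -0.1, 0.2]
opening: 0.0094
grip_force: 48.9
```

```bash
python3 - <<'E'
from h import *
o=ctrl.get_obs();im,d=ctrl.get_image("wrist");cv2.imwrite("pics/w9.png",im[:,:,::-1])
np.save("pics/w9.npy",np.r_[o["tool_pos"],o["tool_rot"]]);plan(.493,.3285,93,o);print(o["opening"],o["grip_force"])
E
```

```text
yaw0 93.2 rz 0.2 (-179.8) shift [0.009 0.002 0.   ] z 0.1297 q6 0.39
0.009445032028840873 48.94509047269821
```

View pics/w9.png

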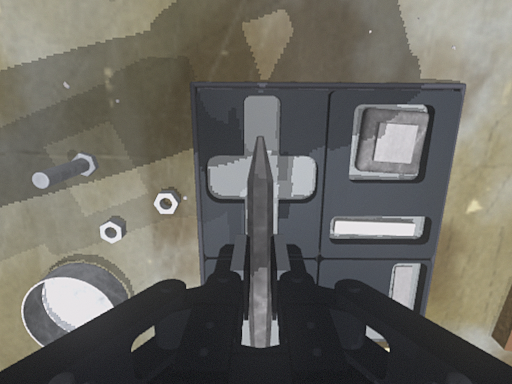

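The punch is held straight (u≈262, tip at v 137) over the cross pocket: hollow u 208-316, slot u 244-280, slot top at v 96.

```bash
python3 - <<'E'
from h import *
a=np.load("pics/w9.npy");o=dict(tool_pos=a[:3],tool_rot=a[3:],q=[0]*6);P=pose("wrist",o)
w=ray(P,[(208,177),(316,177),(262,96),(262,155),(262,198)],.021);print(w, w[:2].mean(0), "slot top - 66:",w[2,1]-.066,"hollow mid",w[3:,1].mean())
print("punch tip, tail",ray(P,[(261,137),(261,347)],.1297+.0055))
E
```

```text
[[0.4491 0.3284]
 [0.5372 0.3333]
 [0.4895 0.394 ]
 [0.4921 0.3489]
 [0.4942 0.3129]] [0.4932 0.3309] slot top - 66: 0.32803928096448604 hollow mid 0.3309177851126792
punch tip, tail [[0.4895 0.376 ]
 [0.4958 0.2659]]
```

>>> jog_arm([
  {"delta_rot": [0,0,0],"linear": [0.0085,0.001,0.03],"grip": 0.006},
  {"delta_rot": [0,0,0],"linear": [0,0,0.04],"grip": 0.006},
  {"delta_rot": [0,0,0],"linear": [0,0,0.03],"grip": 0.006},
  {"delta_rot": [0,0,0],"linear": [0,0,0.01],"grip": 0.006},
  {"delta_rot": [0,0,0],"linear": [0,0,0.004],"grip": 0.006},
  {"delta_rot": [0,0,0],"linear": [0,0,0],"grip": 0.006},
])

```text
t: 22.55
tool_pos: [0.4935, 0.3249, 0.0171]
tool_rot: [2.163, 2.278, 0.001]
contact_force: [0.3, 0.8, -0.5]
opening: 0.0092
grip_force: 48.9
```

>>> jog_arm([
  {"delta_rot": [0,0,0],"linear": [0.002,0,0.004],"grip": 0.006},
  {"delta_rot": [0,0,0],"linear": [0,0,0.003],"grip": 0.006},
  {"delta_rot": [0,0,0],"linear": [0,0,0],"grip": 0.006},
  {"delta_rot": [0,0,0],"linear": [0,0,0],"grip": 0.03},
  {"delta_rot": [0,0,0],"linear": [0,0,0],"grip": 0.03},
  {"delta_rot": [0,0,0],"linear": [0,0,0],"grip": 0.03},
  {"delta_rot": [0,0,0],"linear": [0,0,-0.02],"grip": 0.03},
  {"delta_rot": [0,0,0],"linear": [0,0,-0.05],"grip": 0.03},
  {"delta_rot": [0,0,0],"linear": [0,0,-0.05],"grip": 0.03},
  {"delta_rot": [0,0,0],"linear": [0,0,-0.05],"grip": 0.06},
])

```text
t: 23.55
tool_pos: [0.4923, 0.327, 0.181]
tool_rot: [-2.163, -2.279, 0.001]
contact_force: [1.5, 1.0, 0.2]
opening: 0.0435
grip_force: 0.0
```

>>> jog_arm([
  {"delta_rot": [0,0,0],"linear": [-0.03,0,-0.03],"grip": 0.06},
  {"delta_rot": [0,0,0],"linear": [-0.045,0,0],"grip": 0.06},
  {"delta_rot": [0,0,0],"linear": [-0.045,0,0],"grip": 0.06},
  {"delta_rot": [0,0,0],"linear": [-0.045,0,0],"grip": 0.06},
  {"delta_rot": [0,0,0],"linear": [-0.045,0,0],"grip": 0.06},
  {"delta_rot": [0,0,0],"linear": [-0.045,0,0],"grip": 0.06},
  {"delta_rot": [0,0,0],"linear": [-0.045,0,0],"grip": 0.06},
  {"delta_rot": [0,0,0],"linear": [-0.045,0,0],"grip": 0.06},
  {"delta_rot": [0,0,0],"linear": [-0.045,0,0],"grip": 0.06},
  {"delta_rot": [0,0,0],"linear": [0,0,0],"grip": 0.06},
])

```text
t: 24.55
tool_pos: [0.5131, -0.0667, 0.2096]
tool_rot: [2.169, 2.271, -0.001]
contact_force: [0.5, 0.7, 0.1]
opening: 0.0597
grip_force: 0.0
```

>>> jog_arm([
  {"delta_rot": [0,0,-8.4],"linear": [0,0,0],"grip": 0.06},
  {"delta_rot": [0,0,-8.4],"linear": [0,0,0],"grip": 0.06},
  {"delta_rot": [0,0,-8.4],"linear": [0,0,0],"grip": 0.06},
  {"delta_rot": [0,0,-8.4],"linear": [0,0,0],"grip": 0.06},
  {"delta_rot": [0,0,-8.4],"linear": [0,0,0],"grip": 0.06},
  {"delta_rot": [0,0,0],"linear": [0,0,0],"grip": 0.06},
])

```text
t: 25.15
tool_pos: [0.513, -0.0614, 0.2093]
tool_rot: [-1.201, -2.903, -0.0]
contact_force: [0.7, 0.8, -0.9]
opening: 0.0599
grip_force: 0.0
```

```bash
python3 - <<'E'
from h import *
o=ctrl.get_obs();im,d=ctrl.get_image("wrist");cv2.imwrite("pics/w10.png",im[:,:,::-1])
P=pose("wrist",o);K,R,c=P;plan(.445,-.052,135,o)
def cloud(d,P):
    K,R,c=P;v,u=np.mgrid[:384,:512];k=d>0
    x=np.stack([(u-K[0,2])/K[0,0]*d,(v-K[1,2])/K[1,1]*d,d],-1)@R.T+c
    return x,k
X,k=cloud(d,P)
m=k&(X[...,2]>.05)&(X[...,2]<.066)&(np.hypot(X[...,0]-.445,X[...,1]+.052)<.06)
cs,_=cv2.findContours(m.astype(np.uint8),0,2);print([cv2.contourArea(q) for q in cs])
pts=X[m];print(len(pts),np.median(pts[:,2]));r=cv2.minAreaRect(np.float32(pts[:,:2]*1000));print(r)
E
```

```text
yaw0 135.0 rz 0.0 (-180.0) shift [ 0.0547 -0.0415  0.    ] z 0.2093 q6 -1.05
[2237.5]
2322 0.05798770377261106
((447.3035583496094, -52.387996673583984), (34.29121017456055, 57.56058883666992), 46.86017990112305)
```

>>> jog_arm([
  {"delta_rot": [0,0,-1],"linear": [0.027,-0.02,0.02],"grip": 0.06},
  {"delta_rot": [0,0,0],"linear": [0.0265,-0.02,0.03],"grip": 0.06},
  {"delta_rot": [0,0,0],"linear": [0,0,0.04],"grip": 0.06},
  {"delta_rot": [0,0,0],"linear": [0,0,0.01],"grip": 0.06},
  {"delta_rot": [0,0,0],"linear": [0,0,0],"grip": 0.06},
  {"delta_rot": [0,0,0],"linear": [0,0,0],"grip": 0.06},
])

```text
t: 25.8
tool_pos: [0.4484, -0.0536, 0.111]
tool_rot: [1.177, 2.91, 0.0]
contact_force: [0.0, -0.6, 0.3]
opening: 0.0599
grip_force: 0.0
```

```bash
python3 - <<'E'
from h import *
plan(.447,-.053,136)
E
```

```text
yaw0 136.0 rz -0.0 (180.0) shift [ 0.0014 -0.0005 -0.    ] z 0.1110 q6 -1.09
```

Down 90 mm, then grip.

>>> jog_arm([
  {"delta_rot": [0,0,0],"linear": [0.001,0,0.03],"grip": 0.06},
  {"delta_rot": [0,0,0],"linear": [0,0,0.03],"grip": 0.06},
  {"delta_rot": [0,0,0],"linear": [0,0,0.02],"grip": 0.06},
  {"delta_rot": [0,0,0],"linear": [0,0,0.01],"grip": 0.06},
  {"delta_rot": [0,0,0],"linear": [0,0,0],"grip": 0.06},
  {"delta_rot": [0,0,0],"linear": [0,0,0],"grip": 0.02},
  {"delta_rot": [0,0,0],"linear": [0,0,0],"grip": 0.02},
  {"delta_rot": [0,0,0],"linear": [0,0,0],"grip": 0.02},
  {"delta_rot": [0,0,0],"linear": [0,0,0],"grip": 0.02},
  {"delta_rot": [0,0,0],"linear": [0,0,0],"grip": 0.02},
])

```text
t: 26.8
tool_pos: [0.4481, -0.053, 0.0214]
tool_rot: [1.175, 2.909, 0.001]
contact_force: [-0.2, 1.0, 6.5]
opening: 0.0335
grip_force: 50.3
```

>>> jog_arm([
  {"delta_rot": [0,0,0],"linear": [0,0,-0.02],"grip": 0.02},
  {"delta_rot": [0,0,0],"linear": [0,0,-0.04],"grip": 0.02},
  {"delta_rot": [0,0,7.2],"linear": [0,0,-0.04],"grip": 0.02},
  {"delta_rot": [0,0,7.2],"linear": [0,0,-0.03],"grip": 0.02},
  {"delta_rot": [0,0,7.2],"linear": [0,0,0],"grip": 0.02},
  {"delta_rot": [0,0,7.2],"linear": [0,0,0],"grip": 0.02},
  {"delta_rot": [0,0,7.2],"linear": [0,0,0],"grip": 0.02},
  {"delta_rot": [0,0,7.0],"linear": [0,0,0],"grip": 0.02},
])

```text
t: 27.6
tool_pos: [0.4458, -0.0525, 0.1492]
tool_rot: [-2.168, -2.273, 0.0]
contact_force: [-1.0, -0.6, 0.7]
opening: 0.0331
grip_force: 49.9
```

>>> jog_arm([
  {"delta_rot": [0,0,0],"linear": [0.03,0.009,0],"grip": 0.02},
  {"delta_rot": [0,0,0],"linear": [0.042,0.011,0],"grip": 0.02},
  {"delta_rot": [0,0,0],"linear": [0.042,0.011,0],"grip": 0.02},
  {"delta_rot": [0,0,0],"linear": [0.042,0.011,0],"grip": 0.02},
  {"delta_rot": [0,0,0],"linear": [0.042,0.011,0],"grip": 0.02},
  {"delta_rot": [0,0,0],"linear": [0.039,0.011,0],"grip": 0.02},
  {"delta_rot": [0,0,0],"linear": [0,0,0],"grip": 0.02},
  {"delta_rot": [0,0,0],"linear": [0,0,0],"grip": 0.02},
])

```text
t: 28.4
tool_pos: [0.4972, 0.1879, 0.1489]
tool_rot: [-2.16, -2.281, 0.002]
contact_force: [0.5, 0.1, -1.1]
opening: 0.0334
grip_force: 49.9
```

```bash
python3 - <<'E'
from h import *
o=ctrl.get_obs();plan(.5,.187,93,o);print(o["opening"],o["grip_force"])
im,d=ctrl.get_image("wrist");cv2.imwrite("pics/w11.png",im[:,:,::-1]);P=pose("wrist",o)
K,R,c=P;v,u=np.mgrid[:384,:512]
X=np.stack([(u-K[0,2])/K[0,0]*d,(v-K[1,2])/K[1,1]*d,d],-1)@R.T+c
L=(X-o["tool_pos"])@Ro.from_rotvec(o["tool_rot"]).as_matrix()
m=(d>0)&(abs(L[...,1])<.016)&(L[...,2]>-.06)&(L[...,2]<.03)&(abs(L[...,0])<.06)
print(m.sum(),"tool-x extent of held tape",np.percentile(L[m][:,0],[1,50,99]),"z",np.percentile(L[m][:,2],[1,99]))
E
```

```text
yaw0 93.1 rz 0.1 (-179.9) shift [-0.0011  0.0027 -0.    ] z 0.1489 q6 0.17
0.03338969983649566 49.91358281113207
12716 tool-x extent of held tape [-0.0239  0.0149  0.0321] z [-0.0384  0.0125]
```

>>> jog_arm([
  {"delta_rot": [0,0,0],"linear": [-0.001,0.003,0.03],"grip": 0.02},
  {"delta_rot": [0,0,0],"linear": [0,0,0.04],"grip": 0.02},
  {"delta_rot": [0,0,0],"linear": [0,0,0.025],"grip": 0.02},
  {"delta_rot": [0,0,0],"linear": [0,0,0.01],"grip": 0.02},
  {"delta_rot": [0,0,0],"linear": [0,0,0.006],"grip": 0.02},
  {"delta_rot": [0,0,0],"linear": [0,0,0],"grip": 0.02},
  {"delta_rot": [0,0,0],"linear": [0,0,0],"grip": 0.02},
])

```text
t: 29.15
tool_pos: [0.5021, 0.1866, 0.04]
tool_rot: [2.162, 2.277, 0.004]
contact_force: [0.1, 0.3, -0.3]
opening: 0.0336
grip_force: 50.0
```

>>> jog_arm([
  {"delta_rot": [0,0,0],"linear": [0,-0.001,0.005],"grip": 0.02},
  {"delta_rot": [0,0,0],"linear": [0,0,0.004],"grip": 0.02},
  {"delta_rot": [0,0,0],"linear": [0,0,0],"grip": 0.02},
  {"delta_rot": [0,0,0],"linear": [0,0,0],"grip": 0.02},
])

```text
t: 29.55
tool_pos: [0.5007, 0.1869, 0.0305]
tool_rot: [2.162, 2.278, 0.003]
contact_force: [-0.4, 0.1, 4.8]
opening: 0.0334
grip_force: 50.5
```

Contact with the pocket floor. I'll release, rise, then move to where all the pockets can be checked.

>>> jog_arm([
  {"delta_rot": [0,0,0],"linear": [0,0,0],"grip": 0.05},
  {"delta_rot": [0,0,0],"linear": [0,0,0],"grip": 0.055},
  {"delta_rot": [0,0,0],"linear": [0,0,0],"grip": 0.055},
  {"delta_rot": [0,0,0],"linear": [0,0,0],"grip": 0.055},
  {"delta_rot": [0,0,0],"linear": [0,0,-0.03],"grip": 0.055},
  {"delta_rot": [0,0,0],"linear": [0,0,-0.05],"grip": 0.055},
  {"delta_rot": [0,0,0],"linear": [0,0,-0.05],"grip": 0.055},
  {"delta_rot": [0,0,0],"linear": [0,0,-0.05],"grip": 0.055},
  {"delta_rot": [0,0,0],"linear": [0,0,-0.05],"grip": 0.055},
])

```text
t: 30.45
tool_pos: [0.4993, 0.1864, 0.2611]
tool_rot: [2.163, 2.279, -0.0]
contact_force: [0.3, 0.8, -1.1]
opening: 0.0549
grip_force: 0.0
```

>>> jog_arm([
  {"delta_rot": [0,0,0],"linear": [-0.04,0,0],"grip": 0.055},
  {"delta_rot": [0,0,0],"linear": [-0.04,0,0],"grip": 0.055},
  {"delta_rot": [0,0,0],"linear": [0,0,0],"grip": 0.055},
  {"delta_rot": [0,0,0],"linear": [0,0,0],"grip": 0.055},
])

```text
t: 30.85
tool_pos: [0.5038, 0.1061, 0.2591]
tool_rot: [-2.164, -2.277, -0.0]
contact_force: [-0.6, 0.7, -0.2]
opening: 0.055
grip_force: 0.0
```

```bash
python3 - <<'E'
from h import *
o=ctrl.get_obs();im,d=ctrl.get_image("wrist");P=pose("wrist",o)
t,dt=ctrl.get_image("top")
a=cv2.resize(im[:,:,::-1][0:300,150:480],(500,455));
b=cv2.resize(t[130:230,95:170+65,::-1],(290,207));b2=cv2.resize(t[120:240,235:400,::-1],(290,211))
c=np.zeros((455,790,3),np.uint8);c[:,:500]=a;c[:207,500:]=b;c[210:421,500:]=b2;cv2.imwrite("pics/fin.png",c)
K,R,cc=P;v,u=np.mgrid[:384,:512]
X=np.stack([(u-K[0,2])/K[0,0]*d,(v-K[1,2])/K[1,1]*d,d],-1)@R.T+cc
def box(n,m):
    p=X[m&(d>0)];print(n,len(p),np.median(p[:,2]),cv2.minAreaRect(np.float32(p[:,:2]*1000)))
box("tape top",(X[...,2]>.058)&(X[...,2]<.08)&(np.hypot(X[...,0]-.5,X[...,1]-.187)<.06))
hsv=cv2.cvtColor(im,cv2.COLOR_RGB2HSV)
box("stock",(hsv[...,1]>50)&(hsv[...,2]>130)&(np.hypot(X[...,0]-.603,X[...,1]-.158)<.05))
# punch height across the slot
m=(np.hypot(X[...,0]-.493,X[...,1]-.329)<.062)&(X[...,2]>.0145)&(X[...,2]<.025)&(abs((X[...,0]-.493)+.055*(X[...,1]-.329))<.0125)&(d>0)
box("punch",m)
E
```

```text
tape top 1959 0.06693546694258035 ((500.10943603515625, 188.2286834716797), (33.4482307434082, 58.057498931884766), 3.654757499694824)
stock 14 0.01956849784628184 ((599.7025756835938, 156.96762084960938), (68.02845001220703, 14.998777389526367), 3.1062963008880615)
punch 124 0.019295223612034784 ((495.4211120605469, 274.5125427246094), (9.73591136932373, 12.686129570007324), 3.1688148975372314)
```

View pics/fin.png

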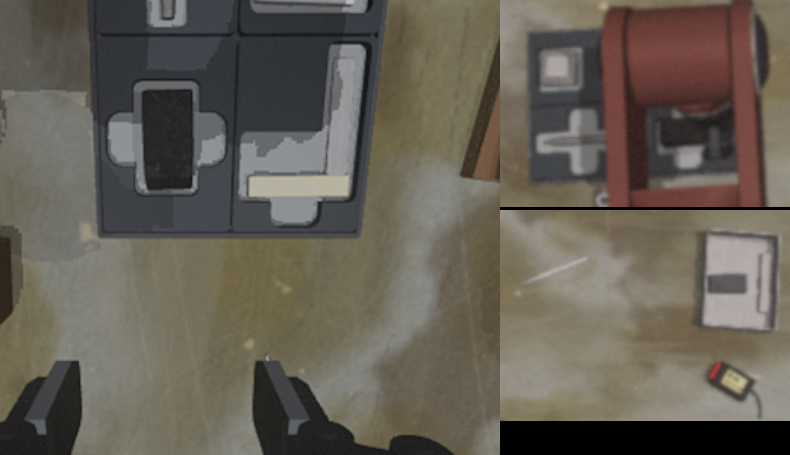

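The final view shows all three tools seated. The tape top is at 0.067 m with the tape centred in its pocket, the square's stock top is at 0.019 m and the punch is on its slot floor. The bar is in the tray, and the scriber and flat tape are where they were. Handing in.

```bash
python3 -c "
from station import ctrl
print(ctrl.finish_job())"
```

```text
the job is handed in; nothing more can be done
None
```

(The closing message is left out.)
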